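# Empty the key-return caddy, count the fobs into the tray trough and shut it

## Task

Tip the key-return caddy over the pan of the counting tray until all its locker-key fobs have dropped out into the tray, then stand the empty caddy upright again in the middle of its mat and let go of it. Then put every blue fob into the tray's trough, put every orange fob back into the standing caddy, and finally shut the trough's lid fully. How many fobs there are differs from time to time; leave everything else on the counter where it is.

Things in the scene. Friction and masses are not known exactly. Their poses are not given: they have to be found in the camera images.
- caddy: The caddy: loose grey scoop-shaped tub, 0.40 kg empty, floor 146 mm long (its x) by 116 mm wide (its y), 5 mm thick; walls 4 mm, back wall (at -x) 75 mm high, sides 60 mm. Front (+x) is a sloped pouring lip. Origin: middle of the underside of the floor (lip not counted). Axes: x towards the lip, y along the grip bar, z up out of the mouth.
- caddy_bar (a point): Middle of the caddy's grip bar: black round rod, 18 mm in diameter, along the caddy's y over the mouth, 108 mm free between its two side posts (each 30 mm wide in x), axis 118 mm above the underside, 12 mm towards +x from the floor's middle. Can be gripped from straight above or leaning either way about the bar; the caddy nearly balances on it. Axes as caddy.
- caddy_lip (a point): Middle of the rim of the caddy's pouring lip, 133 mm towards +x from the floor's middle and 45 mm up. The lip slopes up to it at 34 degrees from the floor's front edge (73 mm towards +x). Fobs slide out over it when the caddy is tipped nose-down (+x end down) by some 90 to 105 degrees. Axes as caddy.
- mat: Black rubber mat, 240 x 160 x 4 mm, fixed, on which the caddy stands at the start and must stand again (its top is 4 mm above the counter); origin in the middle of its underside, x along its long side (the caddy's x points along it at the start, within 0.1 rad).
- pan_mid (a point): Middle of the counting tray's pan (fixed): flat white plate, 272 mm (x) by 216 mm (y), 40 mm above the counter. Grey lip 10 mm high, 6 mm thick on three sides (inner faces at x = +-136 mm, y = +106 mm). On the -y side there is no lip: at y = -110 mm the pan drops off into the trough. Axes: x along the trough, +y away from the trough, z up.
- trough_mid (a point): Middle of the trough's floor: grey channel along the tray's -y side, 272 mm long (x), 84 mm wide (y from -110 to -194 mm as seen from pan_mid), floor 6 mm, outer and end walls 62 mm above the counter. Four fobs fit lengthwise in a row along it, one layer deep. Axes as pan_mid.
- lid (a joint): Hinge angle of the trough's clear lid, rad: 0 = shut flat over the trough, 1.9 to 2.15 at the start (standing open, leaning away from the pan), 2.2 = stop. Plate 282 mm (along tray x) by 90 mm by 4 mm, 0.12 kg. Stiff hinge (0.07 N m of friction): it stays where it is left and takes 1 to 2 N at its edge to move.
- lid_hinge (a point): Point half-way along the lid's hinge axis, which runs along the tray's x on top of the trough's outer wall (away from the pan), 62 mm above the counter. Axes turn with the lid: x along the hinge, y from the hinge to the lid's free edge, z out of the face that is uppermost when shut.
- lid_edge (a point): Top of the blue finger tab (60 mm along the edge, 14 mm wide, 12 mm high above the plate) on the lid's upper face near its free edge, 83 mm from the hinge axis; axes as lid_hinge. When the lid is shut this point is 79 mm above the counter.
- blue1_mid (a point): Blue locker-key fob: a loose chunky plastic block 62 x 30 x 26 mm (its own x, y, z; the key is folded flush into its broad faces), about 40 g; this point is its centre. It may come to rest on any face (standing on its end it is too tall to fit under the trough's lid). Lies in the caddy at the start; may be absent (None).
- blue2_mid (a point): Blue locker-key fob: a loose chunky plastic block 62 x 30 x 26 mm (its own x, y, z; the key is folded flush into its broad faces), about 40 g; this point is its centre. It may come to rest on any face (standing on its end it is too tall to fit under the trough's lid). Lies in the caddy at the start; may be absent (None).
- blue3_mid (a point): Blue locker-key fob: a loose chunky plastic block 62 x 30 x 26 mm (its own x, y, z; the key is folded flush into its broad faces), about 40 g; this point is its centre. It may come to rest on any face (standing on its end it is too tall to fit under the trough's lid). Lies in the caddy at the start; may be absent (None).
- blue4_mid (a point): Blue locker-key fob: a loose chunky plastic block 62 x 30 x 26 mm (its own x, y, z; the key is folded flush into its broad faces), about 40 g; this point is its centre. It may come to rest on any face (standing on its end it is too tall to fit under the trough's lid). Lies in the caddy at the start; may be absent (None).
- orange1_mid (a point): Orange locker-key fob: a loose chunky plastic block 62 x 30 x 26 mm (its own x, y, z; the key is folded flush into its broad faces), about 40 g; this point is its centre. It may come to rest on any face (standing on its end it is too tall to fit under the trough's lid). Lies in the caddy at the start; may be absent (None).
- orange2_mid (a point): Orange locker-key fob: a loose chunky plastic block 62 x 30 x 26 mm (its own x, y, z; the key is folded flush into its broad faces), about 40 g; this point is its centre. It may come to rest on any face (standing on its end it is too tall to fit under the trough's lid). Lies in the caddy at the start; may be absent (None).
- tape: Bystander, to be left alone: roll of brown tape lying flat, 90 mm across, 36 mm high; origin in the middle of its underside.
- gel: Bystander, to be left alone: closed hand-gel bottle, 56 mm across, 150 mm high; origin in the middle of its underside.
- parcel: Bystander, to be left alone: small cardboard parcel 140 x 110 x 70 mm; origin in the middle of its underside.
- mug: Bystander, to be left alone: blue mug, 76 mm across, 90 mm high, handle at its +y; origin in the middle of its underside.
- pen: Bystander, to be left alone: black pen lying on the counter, 130 mm long, 12 mm thick; origin on its underside at mid-length, x along it.
Mind the look-alikes: they are no part of the job. Leave any green look-alike of the caddy alone.

How it is judged:
By the outcome, as a careful person would: the job done as asked, in the order asked, and still so for the second after the job is handed in, with the robot touching nothing.
Of blue1, blue2, blue3, blue4 only 2 to 4 are there at a start; the rules pass over those that are not, and their reading is None.
Of orange1, orange2 only 1 to 2 are there at a start; the rules pass over those that are not, and their reading is None.
At some moment in a run one of caddy, blue1, blue2, blue3, blue4, orange1, orange2 may be knocked a few centimetres aside while the robot is not near it.
It also fails if it takes over 210 s, if anything falls off the work surface, if the arm or the gripper's body presses on something with over 40 N, if the wrist force passes 120 N, or if a joint passes its speed limit or range.

## Robot

A 6-joint arm with a two-finger parallel gripper is mounted at the origin on the work surface. World frame = base frame: x ahead of the robot, y to its left, z up, the work surface at z = 0. Lengths are in m, angles in rad, forces in N, time in s.
With the tool pointing down it reaches from about 0.275 to 0.75 m from the base axis. Payload 10.2 kg.
Tool frame: the origin (TCP) lies at the very end of the fingers, on their centre line; the grasp point (between the pads) lies behind it (manip.hold_point_z is the z of the grasp point in the tool frame, in m); z points along the fingers, y is the line along which they close (so a half turn about z gives the same grasp; the last joint's range is limited). The gripper opens to 88 mm and grips with 3 to 60 N. Pads are 18 mm wide; open, the fingers measure 123 mm over their backs; the gripper's body (75 mm by 187 mm) begins 45 mm behind the grasp point.
Start: joints at [0.879, 0.313, 1.498, -0, 1.331, -0.223], TCP at [0.237, 0.468, 0.239] pointing down, gripper open.
Joint ranges: [-2.94, 2.94], [-0.97, 2.17], [0.19, 2.56], [-1.23, 4.37], [0.02, 3.11], [-2.88, 2.88]. Speed limits (rad/s): [2.39, 2.39, 3.01, 3.14, 3.14, 3.14].

## Interface

Orientations are given as a unit quaternion [x, y, z, w].
In Python, from cell import manip, read_camera gives the robot as it stands.
- The arm moves only by the shell command python3 -m inch 'ROWS' [FORCE]. ROWS is JSON, a list that holds one entry, the list of rows, each a list of 7 numbers: the shift along the tool's x, y, z in units of 40 mm (1.0 is 40 mm), then the turn, a rotation vector about the tool's x, y, z in units of 6 degrees (1.0 is 6 degrees), then the opening, from 0 (shut) to 1 (fully open). In form: [[[x, y, z, ax, ay, az, gripper], ...]]. A call has 1 to 8 rows; each row shifts and turns the commanded pose from where the row before left it, along the tool's axes as they then stand; what a row does not reach is not made up. A row lasts 1/10 s, in which the tool goes at most 50 mm and 8.59 degrees, less where a joint would pass 70% of its speed; a pose out of reach is approached as far as the arm can. A call is refused whole if a number of a shift passes 1 or a number of a turn 1, either way. A call with a gripper value outside its range is refused whole. The fingers move at their own pace and stop on an object; FORCE is the grip in N (left out, the last holds). Time passes only in rows, so rows that do not move let the fingers close. It gives the time, the measured TCP pose, the force, the opening and the grip force at its end, in the units of the state.
- manip.sense(): the state, without advancing time (a new reading comes with each control period).
- read_camera(name): name is "scene" or "side" or "wrist"; returns a dict with "image" (420x560x3 uint8, red, green, blue), "z_map" (420x560 float32, m along the optical axis (not along the pixel's ray), 0 where there is no reading), "vfov" (degrees; the focal length in pixels is half the picture's height over the tangent of half this angle, whatever the lens; pixels are square), "cx", "cy" (the principal point, pixels), "R" (3x3) and "t" (3): a world point X has camera coordinates R X + t. Camera axes: x right, y down, z forward; pixel columns grow to the right and rows downward; lengths in m; the calibration is good to about 2 mm. A picture is of the moment at which its call begins.
- manip.finish_job(): hands the job in; it is judged then, once.
The state is a dict: "clock": time; "joint_positions": joint angles; "joint_vel": joint speeds; "effort": joint torques, N m; "position": TCP position; "tcp_rot": TCP orientation; "force": force on the tool from outside, world axes, zero at the start; "torque": the same for the moment, N m; "width": finger opening in m; "grip_force": force on a finger pad.
Only numpy, scipy, OpenCV 4.12 (cv2) and the standard library are available. Lean on these libraries where they do the work, as an engineer would, in place of code of your own. Each camera call takes 0.05 s, during which the arm holds its last target. There are 200 camera calls.

## Working session

There is one attempt and no reset: what is moved stays moved. The work goes in short steps, Python scripts to look and compute and a shell command to move; the robot and the scene stay as the last step left them, time stands still between calls to the robot, and variables do not carry over. Pictures are saved under pics/ and viewed, at most 14 in all, crops included, and the job is handed in when it is done.

```bash
ls; mkdir -p pics; cat > h.py <<'E'
import numpy as np, cv2, json
from cell import manip, read_camera
from scipy.spatial.transform import Rotation as Ro
def cam(n):
    c=read_camera(n); c['f']=c['image'].shape[0]/2/np.tan(np.radians(c['vfov'])/2); return c
def cloud(c):
    z=c['z_map']; v,u=np.mgrid[:z.shape[0],:z.shape[1]]
    p=np.stack([(u-c['cx'])/c['f']*z,(v-c['cy'])/c['f']*z,z],-1)
    w=(p-np.array(c['t']))@np.array(c['R']); w[z<=0]=np.nan; return w
def save(c,n): cv2.imwrite('pics/'+n,c['image'][:,:,::-1])
E
python3 - <<'E'
from h import *
s=manip.sense(); print(s['position'],s['tcp_rot'],s['width'],s['clock'],manip.hold_point_z)
a=cam('scene');b=cam('side')
im=np.hstack([a['image'],b['image']])
cv2.imwrite('pics/a.png',a['image'][:,:,::-1]);cv2.imwrite('pics/b.png',b['image'][:,:,::-1])
for c in(a,b): print(-np.array(c['R']).T@c['t'],np.array(c['R'])[2],c['f'],c['cx'],c['cy'])
np.savez('ab.npz',a=cloud(a),b=cloud(b),ai=a['image'],bi=b['image'])
E
```

```text
pics
[0.23706329 0.46816749 0.23817267] [ 2.32253848e-01  9.72654998e-01 -5.70603848e-04 -2.81754049e-04] 0.08819372984541418 0.0 -0.0187
[ 1.00695911 -0.32579764  0.67944606] [-0.59808468  0.41296096 -0.68684639] 393.8509508344047 277.39795761974375 214.91045455314222
[ 0.11369022 -0.64703839  0.99974272] [ 0.3185168   0.56821667 -0.75873372] 463.0753786044706 283.0036061173366 210.21138794476053
```

View pics/a.png

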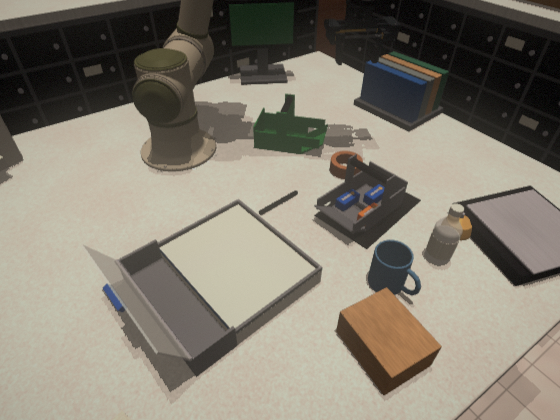

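View pics/b.png

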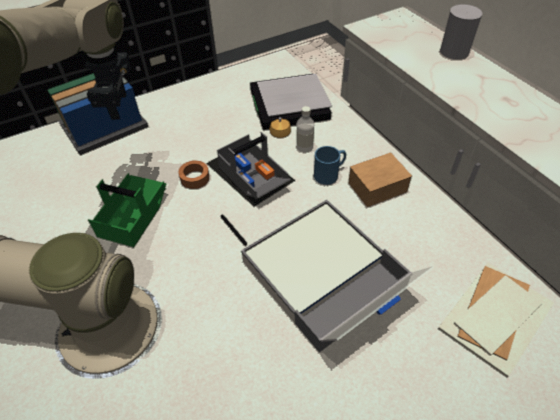

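Scene view: the grey caddy is at (360,200) on the black mat, with a green look-alike at (290,130). The tray is at (215,280) with the lid open at its lower left. The side view has the grey caddy at (252,168). The grey one on the black mat is the one meant. Next I'll build a top-down rectified crop to confirm it and measure.

```bash
cat > top.py <<'E'
from h import *
def ortho(x0,x1,y0,y1,mm,names=('scene','side'),data=None):
    # returns color, height: row = x from x1 downwards, col = y from y1 to right
    H=int((x1-x0)/mm);W=int((y1-y0)/mm);hm=np.full((H,W),-1.);col=np.zeros((H,W,3),np.uint8)
    for w,im in data:
        p=w.reshape(-1,3);k=im.reshape(-1,3);ok=np.isfinite(p[:,0]);p=p[ok];k=k[ok]
        r=((x1-p[:,0])/mm).astype(int);c=((y1-p[:,1])/mm).astype(int)
        m=(r>=0)&(r<H)&(c>=0)&(c<W)&(p[:,2]<.3);r,c,p,k=r[m],c[m],p[m],k[m]
        o=np.argsort(p[:,2]);r,c,p,k=r[o],c[o],p[o],k[o]
        b=p[:,2]>=hm[r,c];hm[r[b],c[b]]=p[b,2];col[r[b],c[b]]=k[b]
    return col,hm
E
python3 - <<'E'
from top import *
d=np.load('ab.npz')
col,hm=ortho(.15,.85,-.45,.45,.002,data=[(d['a'],d['ai']),(d['b'],d['bi'])])
# fill holes
m=(hm<-.5).astype(np.uint8); col=cv2.inpaint(col,m,3,cv2.INPAINT_TELEA)
col=cv2.resize(col,None,fx=1.7,fy=1.7)
for i in range(9):
    x=int((.45-(-.4+.1*i))/.002*1.7);cv2.putText(col,'%.1f'%(-.4+.1*i),(x,10),0,.35,(255,0,0));cv2.line(col,(x,12),(x,20),(255,0,0))
for i in range(7):
    y=int((.85-(.2+.1*i))/.002*1.7);cv2.putText(col,'%.1f'%(.2+.1*i),(0,y),0,.35,(255,0,0));cv2.line(col,(22,y),(30,y),(255,0,0))
cv2.imwrite('pics/top.png',col[:,:,::-1])
for n in 'ab':
    w=d[n];im=d[n+'i'].astype(int);hsv=cv2.cvtColor(d[n+'i'],cv2.COLOR_RGB2HSV)
    pan=(abs(w[...,2]-.04)<.006)&(w[...,0]<.75)&(im.min(-1)>140)
    pan=cv2.morphologyEx(pan.astype(np.uint8),cv2.MORPH_OPEN,np.ones((3,3)))
    q=w[pan>0][:,:2];r=cv2.minAreaRect(q.astype(np.float32)*1000);print(n,'pan',r,np.median(w[pan>0][:,2]))
    for nm,lo,hi in (('blue',105,130),('orange',3,18)):
        m=((hsv[...,0]>=lo)&(hsv[...,0]<=hi)&(hsv[...,1]>150)&(hsv[...,2]>60)&(w[...,0]<.9)&(abs(w[...,1])<.5)).astype(np.uint8)
        k,l,st,ce=cv2.connectedComponentsWithStats(m)
        for i in range(1,k):
            if st[i,4]>15: print(n,nm,ce[i].round(),st[i,4],np.nanmean(w[l==i],0).round(3),np.nanmax(w[l==i],0).round(3)[2])
E
```

```text
a pan ((505.7707214355469, -89.48957824707031), (268.79266357421875, 215.26077270507812), 6.880270004272461) 0.039129303585746414
a orange [366. 210.] 58 [0.551 0.249 0.034] 0.036
b pan ((553.6798095703125, 212.32118225097656), (882.1771240234375, 309.1424560546875), 81.96855163574219) 0.03881256723442209
b blue [242. 161.] 91 [0.509 0.304 0.038] 0.118
b blue [248. 176.] 49 [0.496 0.246 0.032] 0.039
b blue [389. 305.] 111 [ 0.536 -0.337  0.136] 0.142
b orange [280. 128.] 225 [0.692 0.396 0.026] 0.045
b orange [264. 169.] 191 [0.554 0.248 0.029] 0.041
b orange [197. 175.] 207 [0.37  0.329 0.029] 0.04
b orange [182. 171.] 33 [0.338 0.363 0.034] 0.039
```

View pics/top.png

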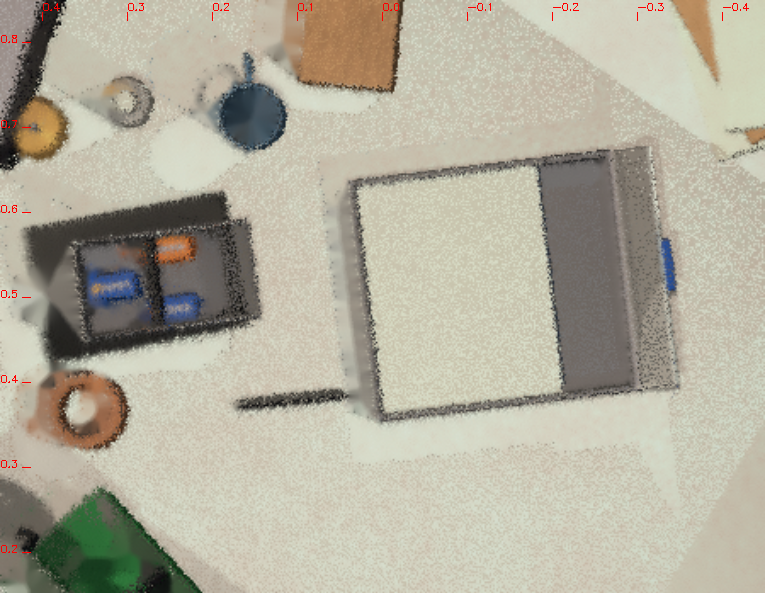

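The top-down view confirms it. The grey caddy's lip points to -y (right), with the bar near (0.53,0.27). It holds blue fobs at about (0.51,0.32) and (0.49,0.24), and orange at about (0.555,0.25). The pan is centred at (0.506,-0.089) with the trough on the -y side. Next I'll measure the mat and the bar.

```bash
python3 - <<'E'
from h import *
d=np.load('ab.npz')
Q=[]
for n in 'ab':
    w=d[n];im=d[n+'i'].astype(int)
    reg=(w[...,0]>.4)&(w[...,0]<.65)&(w[...,1]>.1)&(w[...,1]<.45)
    bar=reg&(w[...,2]>.106)&(w[...,2]<.145)
    p=w[bar];print(n,'bar n',bar.sum(),p.mean(0),p.min(0),p.max(0)); Q.append(p)
    mat=reg&(w[...,2]<.010)&(im.max(-1)<70)
    k,l,st,ce=cv2.connectedComponentsWithStats(mat.astype(np.uint8))
    m=np.isin(l,[i for i in range(1,k) if st[i,4]>30])
    print('mat',cv2.minAreaRect((w[m][:,:2]*1000).astype(np.float32)),np.median(w[m][:,2]))
    q=w[reg&(w[...,2]>.035)&(w[...,2]<.1)&(im.max(-1)<110)]
    print('caddy',cv2.minAreaRect((q[:,:2]*1000).astype(np.float32)))
    lid=(w[...,1]<-.25)&(w[...,1]>-.45)&(w[...,0]>.3)&(w[...,0]<.75)&(w[...,2]>.03)&(w[...,2]<.3)
    print('lid',w[lid].min(0),w[lid].max(0))
q=np.vstack(Q);b=q[(q[:,2]>.118)]
v=cv2.fitLine(b[:,:2].astype(np.float32),cv2.DIST_HUBER,0,.001,.001).ravel();print(v,np.degrees(np.arctan2(v[1],v[0])))
t=(b[:,:2]-v[2:])@v[:2];print('extent',np.percentile(t,[1,50,99]), v[2:]+v[:2]*(np.percentile(t,[1,99]).mean()))
E
```

```text
a bar n 465 [0.52305985 0.27103498 0.12467296] [0.46086997 0.252124   0.10633437] [0.5788127  0.29830202 0.13577465]
mat ((526.6979370117188, 287.6971435546875), (156.8202667236328, 238.3949737548828), 10.619138717651367) 0.0030217141459762055
caddy ((520.869140625, 255.61404418945312), (119.45362091064453, 210.05787658691406), 7.2393598556518555)
lid [ 0.38487043 -0.34547385  0.03002545] [ 0.67753252 -0.25007694  0.14238105]
b bar n 316 [0.51618683 0.26720322 0.1251572 ] [0.45852535 0.24733523 0.10601847] [0.57701157 0.29270858 0.13671807]
mat ((522.1690673828125, 286.6412353515625), (156.30982971191406, 243.3638153076172), 11.005646705627441) 0.0032011347454240576
caddy ((519.763427734375, 253.42691040039062), (117.65581512451172, 212.75363159179688), 7.614081382751465)
lid [ 0.38462014 -0.34858324  0.0300114 ] [ 0.67732056 -0.25004904  0.14229751]
[0.9928897  0.11903809 0.52429533 0.26913062] 6.8365917
extent [-0.06351473 -0.0027125   0.05312382] [0.51913682 0.26851216]
```

```bash
cat > plan.py <<'E'
# prints identical rows (a screw split in n) from the present/previous pose to each goal
import sys; from h import *
def T(p,R): M=np.eye(4);M[:3,:3]=R.as_matrix();M[:3,3]=p;return M
def cur():
    s=manip.sense();return T(s['position'],Ro.from_quat(s['tcp_rot']))
def down(yaw): # tool down, tool y at azimuth yaw deg
    y=np.array([np.cos(np.radians(yaw)),np.sin(np.radians(yaw)),0]);z=np.array([0,0,-1.]);return Ro.from_matrix(np.array([np.cross(y,z),y,z]).T)
def plan(goals,start=None,hold=True):
    """goals: (x,y,z of grasp point if hold else TCP, Rotation)"""
    C=cur() if start is None else start
    for p,R in goals:
        G=T(np.array(p)-(R.apply([0,0,manip.hold_point_z]) if hold else 0),R)
        D=np.linalg.inv(C)@G; r=Ro.from_matrix(D[:3,:3]).as_rotvec(); d=D[:3,3]
        n=max(1,int(np.ceil(max(np.abs(d).max()/.038,np.linalg.norm(d)/.045,np.degrees(np.linalg.norm(r))/5.8))))
        while 1:
            R1=Ro.from_rotvec(r/n); A=sum((R1**k).as_matrix() for k in range(n)); s=np.linalg.solve(A,d)
            if np.abs(s).max()<.0395: break
            n+=1
        print(n,'x',json.dumps([round(float(v),2)+0 for v in np.r_[s/.04,np.degrees(r/n)/6]]),'goal',G[:3,3].round(3))
        C=G
    return C
E
python3 - <<'E'
from plan import *
plan([((.519,.2695,.25),down(97)),((.519,.2695,.122),down(97))])
E
```

```text
9 x [-0.89, -0.39, 0.02, 0.0, 0.0, -0.63] goal [0.519 0.27  0.231]
4 x [0.0, 0.0, 0.8, 0.0, 0.0, 0.0] goal [0.519 0.27  0.103]
```

```bash
S='from h import *;s=manip.sense();print(json.dumps([list(map(float,s[k])) for k in ("joint_positions","position","tcp_rot")]))'
python3 -c "$S" >>log; python3 -m inch '[[[-0.89,-0.39,0.02,0,0,-0.63,1],[-0.89,-0.39,0.02,0,0,-0.63,1],[-0.89,-0.39,0.02,0,0,-0.63,1],[-0.89,-0.39,0.02,0,0,-0.63,1],[-0.89,-0.39,0.02,0,0,-0.63,1],[-0.89,-0.39,0.02,0,0,-0.63,1],[-0.89,-0.39,0.02,0,0,-0.63,1],[-0.89,-0.39,0.02,0,0,-0.63,1]]]'; python3 -c "$S" >>log
python3 -m inch '[[[-0.89,-0.39,0.02,0,0,-0.63,1],[0,0,0,0,0,0,1],[0,0,0,0,0,0,1]]]';python3 -c "$S" >>log; tail -2 log
python3 - <<'E'
from plan import *
plan([((.519,.2695,.122),down(97))])
E
```

```text
clock: 0.9
position: [0.4829, 0.2809, 0.2321]
tcp_rot: [-0.031, 1.0, -0.0, -0.0]
force: [-0.2, 1.0, -0.5]
width: 0.0882
grip_force: 0.0
clock: 1.2
position: [0.5182, 0.2683, 0.2308]
tcp_rot: [-0.062, 0.998, -0.0, -0.001]
force: [0.4, 0.2, 0.3]
width: 0.088
grip_force: 0.0
[[0.3171725109122763, 0.39241404413474906, 1.4037427141431522, 2.204558514722244e-05, 1.3459578752568189, -1.3149295944402655], [0.48291886168261844, 0.28093127054055106, 0.2321263540616546], [-0.030645629050271645, 0.9995302782752008, -6.345311509750788e-05, -0.00025338688821593323]]
[[0.2770887348482005, 0.4493128256727276, 1.3235635471721328, 0.0001921636869604195, 1.3702211796005141, -1.417208137828639], [0.518205567400428, 0.2683408451661933, 0.23077598893367374], [-0.061691842484909276, 0.9980949561681125, -6.88150311755665e-05, -0.0007551867863565508]]
4 x [-0.01, 0.01, 0.8, 0.0, 0.0, 0.0] goal [0.519 0.27  0.103]
```

```bash
S='from h import *;s=manip.sense();print(json.dumps([list(map(float,s[k])) for k in ("joint_positions","position","tcp_rot")]))'
python3 -m inch '[[[0,0,-0.5,1,0,0,1],[0,0,0,1,0,0,1],[0,0,0,1,0,0,1],[0,0,0,1,0,0,1],[0,0,0,1,0,0,1],[0,0,0,0,0,0,1],[0,0,0,0,0,0,1]]]';python3 -c "$S" >>log; tail -1 log
cat > fk.py <<'E'
from h import *
from scipy.optimize import least_squares
rx=lambda a:Ro.from_euler('x',a);ry=lambda a:Ro.from_euler('y',a);rz=lambda a:Ro.from_euler('z',a)
def fk(q,P):
    c,a1,d1,a2,a3,d4,d6,c4=P
    R=rz(q[0]);p=R.apply([a1,c,d1]);R=R*ry(q[1]);p=p+R.apply([0,0,a2]);R=R*ry(q[2]);p=p+R.apply([a3,c4*0,d4]);R=R*rz(q[3])*ry(q[4]);R=R*rz(q[5]);p=p+R.apply([0,0,d6]);return p,R
D=[json.loads(l) for l in open('log')]
def rot0():
    q,p,r=D[0];return fk(q,P0)[1].inv()*Ro.from_quat(r)
P0=[.1,0,.3,.35,0,.35,.2,0]
O=rot0()
def res(P): return np.concatenate([fk(q,P)[0]-p for q,p,r in D])
f=least_squares(lambda P:np.r_[res(P),1e-3*(P-P0)*.1],P0);P=f.x
if __name__=='__main__':
    print(P.round(4),np.abs(res(P)).max(),O.as_rotvec())
    for q,p,r in D: print(np.degrees((((fk(q,P)[1]*O).inv())*Ro.from_quat(r)).magnitude()))
E
python3 fk.py
```

```text
clock: 1.9
position: [0.5176, 0.2693, 0.2515]
tcp_rot: [-0.061, 0.964, -0.257, 0.016]
force: [-0.4, 0.0, 0.5]
width: 0.0882
grip_force: 0.0
[[0.4789361997654165, 0.5785712894793217, 1.153336229504104, -0.48624770767420317, 1.6015192885212362, -1.1856315479211252], [0.5175602465140777, 0.2693342242466257, 0.25152472621127075], [-0.06094727254239812, 0.964332579769646, -0.2570727030854989, 0.016178099170697947]]
[0.1163 0.     0.2013 0.4389 0.039  0.3975 0.2479 0.    ] 1.1109055081393038e-07 [-1.90270842e-17  2.94799380e-16  1.57079633e+00]
1.2722229721249014e-14
2.893896914170749e-14
2.841964473103732e-14
3.1124334799443575e-14
```

```bash
cat > ik.py <<'E'
from fk import *; from plan import down,T
L=np.array([[-2.94,2.94],[-.97,2.17],[.19,2.56],[-1.23,4.37],[.02,3.11],[-2.88,2.88]])
def ik(p,R,q0):
    def e(q): a,B=fk(q,P); return np.r_[(a-p)*5,((B*O).inv()*R).as_rotvec()]
    q0=np.clip(q0,L[:,0]+.01,L[:,1]-.01)
    f=least_squares(e,q0,bounds=(L[:,0],L[:,1]),xtol=1e-10); return f.x,np.abs(f.fun).max()
def tool(al,lean):
    yv=np.array([-np.sin(np.radians(al)),np.cos(np.radians(al)),0])
    return Ro.from_rotvec(yv*np.radians(lean))*down(al+180)
def tcp(g,R): return np.array(g)-R.apply([0,0,manip.hold_point_z])
E
python3 - <<'E'
from ik import *
q=json.loads(open('log').readlines()[-1])[0]
pm=np.array([.5058,-.0895])
for al0 in (-83,-173,-128,-40,7,-218,97):
  for phi in (0,30,40):
    cx=np.array([np.cos(np.radians(al0)),np.sin(np.radians(al0))])
    b=np.r_[pm+.053*cx,.21]; out=[];qq=np.array(q)
    # carry, rotate yaw, tilt
    for k in np.linspace(0,1,15):
        R=tool(-83+k*(al0+83),-phi);g=(1-k)*np.array([.519,.2695,.25])+k*np.r_[b[:2],.25]
        qq,e=ik(tcp(g,R),R,qq);out.append(e)
    e1=max(out);out=[]
    for t in np.linspace(0,105,22):
        R=tool(al0,t-phi);qq,e=ik(tcp(b,R),R,qq);out.append(e)
    print(al0,phi,'carry err',round(e1,4),'tilt err',round(max(out),4),'ok up to',5*next((i for i,v in enumerate(out) if v>1e-3),22)-5,qq.round(2))
E
```

```text
-83 0 carry err 0.0 tilt err 0.0 ok up to 105 [-0.77  0.99  1.31  1.11  2.4  -2.37]
-83 30 carry err 0.0 tilt err 0.0 ok up to 105 [-0.77  0.81  1.3   0.79  2.11 -2.46]
-83 40 carry err 0.0 tilt err 0.0 ok up to 105 [-0.76  0.74  1.31  0.69  2.01 -2.47]
-173 0 carry err 0.0 tilt err 0.1074 ok up to 85 [-0.96  0.51  2.45  2.06  1.67 -2.88]
-173 30 carry err 0.0 tilt err 0.0 ok up to 105 [-0.94  0.17  2.45  1.89  1.1  -2.63]
-173 40 carry err 0.0 tilt err 0.0 ok up to 105 [-0.89  0.06  2.39  1.7   0.89 -2.38]
-128 0 carry err 0.0 tilt err 0.0 ok up to 105 [-1.    0.75  1.93  1.39  1.95 -2.67]
-128 30 carry err 0.0 tilt err 0.0 ok up to 105 [-1.    0.48  1.93  1.15  1.59 -2.46]
-128 40 carry err 0.0 tilt err 0.0 ok up to 105 [-0.97  0.4   1.91  1.05  1.48 -2.36]
-40 0 carry err 0.0 tilt err 0.0353 ok up to 0 [-0.51  1.21  0.79  0.83  2.89 -2.38]
-40 30 carry err 0.0 tilt err 0.0353 ok up to 30 [-0.51  1.06  0.79  0.34  2.57 -2.8 ]
-40 40 carry err 0.0 tilt err 0.0353 ok up to 40 [-0.5   0.99  0.83  0.27  2.43 -2.85]
7 0 carry err 0.3882 tilt err 0.6102 ok up to -5 [-0.31  1.31  0.61  0.11  3.11 -2.88]
7 30 carry err 0.3996 tilt err 0.6102 ok up to -5 [-0.31  1.23  0.48  0.13  2.83 -2.88]
7 40 carry err 0.3697 tilt err 0.6102 ok up to -5 [-0.3   1.1   0.64  0.03  2.6  -2.88]
-218 0 carry err 0.0 tilt err 0.7765 ok up to 45 [-0.42 -0.22  2.3  -1.23  0.02  1.27]
-218 30 carry err 0.0 tilt err 0.3979 ok up to 75 [-0.25 -0.03  2.19 -1.23  0.3   1.47]
-218 40 carry err 0.0 tilt err 0.253 ok up to 85 [-0.22  0.01  2.18 -1.23  0.34  1.5 ]
97 0 carry err 0.8348 tilt err 0.9594 ok up to -5 [ 0.17  0.95  1.68 -1.23  2.04 -2.88]
97 30 carry err 1.0332 tilt err 0.9678 ok up to -5 [ 0.23  0.73  1.8  -1.23  1.6  -2.88]
97 40 carry err 1.0876 tilt err 1.025 ok up to -5 [ 0.23  0.65  1.85 -1.23  1.45 -2.88]
```

```bash
python3 - <<'E'
from plan import *; from ik import tool
plan([((.519,.2695,.19),tool(-83,-30)),((.519,.2695,.122),tool(-83,-30))])
E
```

```text
2 x [-0.02, 0.38, 0.9, 0.01, 0.01, 0.02] goal [0.52  0.26  0.174]
2 x [0.0, 0.43, 0.74, 0.0, 0.0, 0.0] goal [0.52  0.26  0.106]
```

```bash
python3 -m inch '[[[-0.02,0.38,0.9,0,0,0,1],[-0.02,0.38,0.9,0,0,0,1],[0,0.43,0.74,0,0,0,1],[0,0.43,0.74,0,0,0,1],[0,0,0,0,0,0,1],[0,0,0,0,0,0,1]]]' 50
python3 - <<'E'
from plan import *; from ik import tool
c=cam('wrist');save(c,'w1.png');d=cam('scene');save(d,'s1.png')
plan([((.519,.2695,.122),tool(-83,-30))])
E
```

```text
clock: 2.5
position: [0.5215, 0.2592, 0.107]
tcp_rot: [-0.06, 0.964, -0.258, 0.017]
force: [0.4, -0.8, 0.3]
width: 0.0883
grip_force: 0.0
1 x [0.04, 0.04, 0.04, 0.02, 0.04, 0.0] goal [0.52  0.26  0.106]
```

View pics/w1.png

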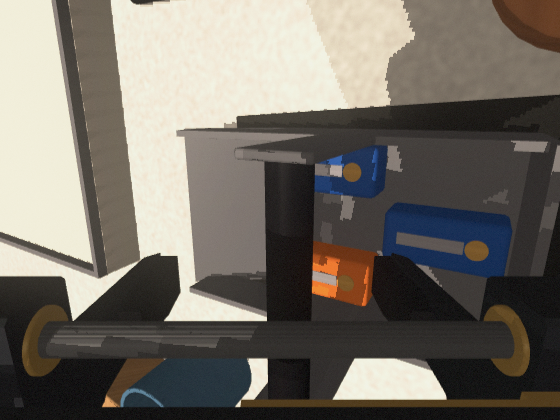

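The wrist view shows the bar (column 290) midway between the fingers at (140,280) and (420,280), above two blue fobs and an orange one. Closing now.

```bash
python3 -m inch '[[[0.04,0.04,0.04,0,0,0,0],[0,0,0,0,0,0,0],[0,0,0,0,0,0,0],[0,0,0,0,0,0,0],[0,0,0,0,0,0,0],[0,0,0,0,0,0,0],[0,0,0,0,0,0,0],[0,0,0,0,0,0,0]]]' 55
python3 - <<'E'
from plan import *; from ik import tool
R=Ro.from_quat(manip.sense()['tcp_rot'])
C=cur();g=C[:3,3]+C[:3,:3]@[0,0,manip.hold_point_z];print(g)
r=plan([(g+[0,0,.12],R)])
for k in (0,):
  r=plan([((.51,.05,.25),tool(-130,-30)),((.497,-.08,.25),tool(-173,-30)),((.497,-.08,.21),tool(-173,-30)),((.497,-.08,.21),tool(-173,10)),((.497,-.08,.21),tool(-173,75))],start=r)
E
```

```text
clock: 3.4
position: [0.5193, 0.2598, 0.1033]
tcp_rot: [-0.06, 0.964, -0.258, 0.016]
force: [0.8, -1.4, -0.2]
width: 0.0263
grip_force: 0.0
[0.51816126 0.26907159 0.11946039]
3 x [0.0, -0.5, -0.87, 0.0, 0.0, 0.0] goal [0.519 0.26  0.223]
9 x [-0.11, -0.54, 0.28, 0.0, 0.44, 0.76] goal [0.504 0.043 0.234]
8 x [-0.31, -0.22, 0.12, 0.0, 0.45, 0.78] goal [ 0.488 -0.081  0.234]
1 x [0.0, 0.5, 0.87, 0.0, 0.0, 0.0] goal [ 0.488 -0.081  0.194]
7 x [0.0, 0.05, 0.0, -0.95, 0.0, 0.0] goal [ 0.5   -0.08   0.192]
12 x [0.0, 0.04, 0.0, -0.9, 0.0, 0.0] goal [ 0.515 -0.078  0.205]
```

```bash
python3 -m inch '[[[0,0,0,0,0,0,0],[0,0,0,0,0,0,0],[0,0,0,0,0,0,0],[0,-0.12,-0.22,0,0,0,0],[0,-0.5,-0.87,0,0,0,0],[0,-0.5,-0.87,0,0,0,0],[0,-0.5,-0.87,0,0,0,0],[0,0,0,0,0,0,0]]]'
python3 - <<'E'
from plan import *; from ik import tool
C=cur();g=C[:3,3]+C[:3,:3]@[0,0,manip.hold_point_z];print(g)
r=plan([((.51,.05,.25),tool(-130,-30)),((.497,-.08,.25),tool(-173,-30))])
d=cam('scene');save(d,'s2.png')
E
```

```text
clock: 4.2
position: [0.5205, 0.2609, 0.2396]
tcp_rot: [-0.059, 0.964, -0.257, 0.021]
force: [0.2, -0.6, -5.3]
width: 0.0152
grip_force: 54.7
[0.51919216 0.27006823 0.25578882]
9 x [-0.1, -0.53, 0.32, 0.01, 0.44, 0.75] goal [0.504 0.043 0.234]
8 x [-0.31, -0.22, 0.12, 0.0, 0.45, 0.78] goal [ 0.488 -0.081  0.234]
```

View pics/s2.png

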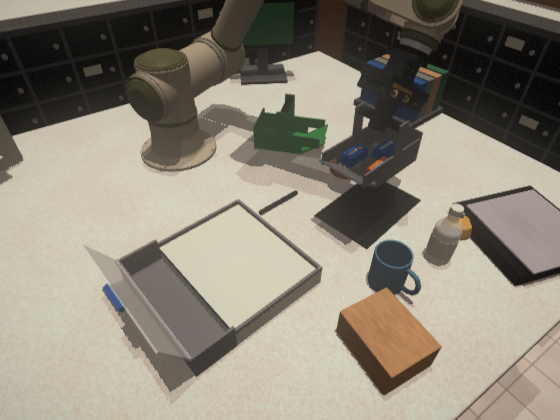

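The caddy is lifted level at (375,150), its mat lies bare at (368,212), and the bystanders are untouched. I'll carry it over the tray and measure the bare mat.

```bash
python3 -m inch '[[[-0.1,-0.53,0.32,0,0.44,0.75,0],[-0.1,-0.53,0.32,0,0.44,0.75,0],[-0.1,-0.53,0.32,0,0.44,0.75,0],[-0.1,-0.53,0.32,0,0.44,0.75,0],[-0.1,-0.53,0.32,0,0.44,0.75,0],[-0.1,-0.53,0.32,0,0.44,0.75,0],[-0.1,-0.53,0.32,0,0.44,0.75,0],[-0.1,-0.53,0.32,0,0.44,0.75,0]]]' >/dev/null
python3 -m inch '[[[-0.1,-0.53,0.32,0,0.44,0.75,0],[-0.31,-0.22,0.12,0,0.45,0.78,0],[-0.31,-0.22,0.12,0,0.45,0.78,0],[-0.31,-0.22,0.12,0,0.45,0.78,0],[-0.31,-0.22,0.12,0,0.45,0.78,0],[-0.31,-0.22,0.12,0,0.45,0.78,0],[-0.31,-0.22,0.12,0,0.45,0.78,0],[-0.31,-0.22,0.12,0,0.45,0.78,0]]]' >/dev/null
python3 -m inch '[[[-0.31,-0.22,0.12,0,0.45,0.78,0],[0,0,0,0,0,0,0],[0,0,0,0,0,0,0],[0,0,0,0,0,0,0]]]'
python3 - <<'E'
from plan import *; from ik import tool
plan([((.497,-.08,.21),tool(-173,-30)),((.497,-.08,.21),tool(-173,10)),((.497,-.08,.21),tool(-173,75))])
for n in ('scene','side'):
    c=cam(n);w=cloud(c);im=c['image'].astype(int)
    save(c,n+'3.png')
    m=(w[...,0]>.4)&(w[...,0]<.65)&(w[...,1]>.13)&(w[...,1]<.45)&(w[...,2]<.012)&(im.max(-1)<75)
    k,l,st,ce=cv2.connectedComponentsWithStats(m.astype(np.uint8));i=1+st[1:,4].argmax()
    q=cv2.convexHull((w[l==i][:,:2]*1000).astype(np.float32));print(st[i,4],cv2.minAreaRect(q))
E
```

```text
clock: 6.25
position: [0.4852, -0.0814, 0.2304]
tcp_rot: [0.639, 0.723, -0.195, -0.174]
force: [1.1, -0.3, -6.0]
width: 0.0152
grip_force: 54.7
1 x [0.0, 0.52, 0.76, -0.06, -0.02, 0.02] goal [ 0.488 -0.081  0.194]
7 x [0.0, 0.05, 0.0, -0.95, 0.0, 0.0] goal [ 0.5   -0.08   0.192]
12 x [0.0, 0.04, 0.0, -0.9, 0.0, 0.0] goal [ 0.515 -0.078  0.205]
2851 ((528.2120361328125, 282.21612548828125), (154.78555297851562, 224.38671875), 10.697477340698242)
2694 ((523.15234375, 287.753662109375), (160.3013458251953, 240.6398162841797), 10.645376205444336)
```

View pics/scene3.png

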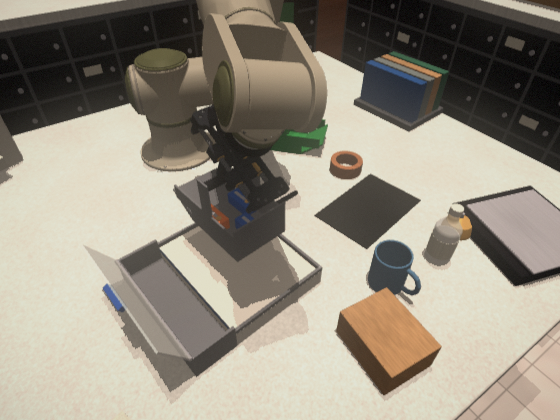

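The caddy is over the pan at (235,215) with its lip towards the base, and the mat is fully visible at (368,210). I'll lower it and tip it.

```bash
python3 -m inch '[[[0,0.52,0.76,0,0,0,0],[0,0.05,0,-0.95,0,0,0],[0,0.05,0,-0.95,0,0,0],[0,0.05,0,-0.95,0,0,0],[0,0.05,0,-0.95,0,0,0],[0,0.05,0,-0.95,0,0,0],[0,0.05,0,-0.95,0,0,0],[0,0.05,0,-0.95,0,0,0]]]' >/dev/null
python3 -m inch '[[[0,0.02,0,-0.45,0,0,0],[0,0.02,0,-0.45,0,0,0],[0,0.02,0,-0.45,0,0,0],[0,0.02,0,-0.45,0,0,0],[0,0.02,0,-0.45,0,0,0],[0,0.02,0,-0.45,0,0,0],[0,0.02,0,-0.45,0,0,0],[0,0.02,0,-0.45,0,0,0]]]'
python3 -m inch '[[[0,0.02,0,-0.45,0,0,0],[0,0.02,0,-0.45,0,0,0],[0,0.02,0,-0.45,0,0,0],[0,0.02,0,-0.45,0,0,0],[0,0.02,0,-0.45,0,0,0],[0,0.02,0,-0.45,0,0,0],[0,0.02,0,-0.45,0,0,0],[0,0.02,0,-0.45,0,0,0]]]' >/dev/null
python3 -m inch '[[[0,0.02,0,-0.45,0,0,0],[0,0.02,0,-0.45,0,0,0],[0,0.02,0,-0.45,0,0,0],[0,0.02,0,-0.45,0,0,0],[0,0.02,0,-0.45,0,0,0],[0,0.02,0,-0.45,0,0,0],[0,0.02,0,-0.45,0,0,0],[0,0.02,0,-0.45,0,0,0]]]'
python3 -m inch '[[[0,0,0,0,0,0,0],[0,0,0,0,0,0,0],[0,0,0,0,0,0,0],[0,0,0,0,0,0,0],[0,0,0,0,0,0,0],[0,0,0,0,0,0,0]]]'
python3 -c "
from plan import *; from ik import tool
a=cam('scene');b=cam('side')
cv2.imwrite('pics/p4.png',np.hstack([a['image'][60:400,60:420],b['image'][60:400,160:520]])[:,:,::-1])
plan([((.497,-.08,.21),tool(-173,75))])"
```

```text
clock: 7.95
position: [0.5066, -0.0783, 0.193]
tcp_rot: [0.638, 0.722, 0.202, 0.177]
force: [0.4, -0.1, -5.9]
width: 0.0151
grip_force: 54.7
clock: 9.55
position: [0.5148, -0.0778, 0.2031]
tcp_rot: [0.527, 0.597, 0.453, 0.4]
force: [0.7, 0.6, -4.9]
width: 0.0151
grip_force: 54.4
clock: 10.15
position: [0.5149, -0.0783, 0.2034]
tcp_rot: [0.528, 0.596, 0.453, 0.4]
force: [0.1, 0.5, -3.9]
width: 0.0152
grip_force: 54.4
1 x [0.01, 0.04, -0.01, -0.1, 0.0, -0.02] goal [ 0.515 -0.078  0.205]
```

View pics/p4.png

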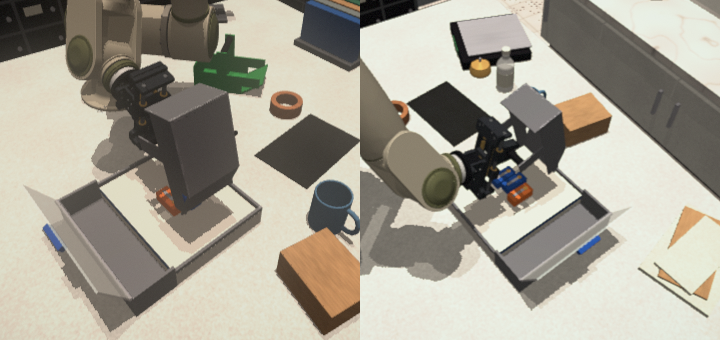

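The side view shows two blue fobs and one orange at (510,185) on the pan. The force is now just the empty caddy (3.9 N), so it is empty. I'll raise it, turn it upright and take it back.

```bash
python3 - <<'E'
from plan import *; from ik import *
way=[((.497,-.08,.29),tool(-173,75)),((.497,-.08,.26),tool(-173,-30)),((.51,.05,.25),tool(-130,-30)),((.5262,.2757,.25),tool(-79.3,-30)),((.5262,.2757,.135),tool(-79.3,-30)),((.5262,.2757,.120),tool(-79.3,-30))]
plan(way)
q=np.array(manip.sense()['joint_positions'])
for g,R in way[:2]: q,e=ik(tcp(g,R),R,q);print(e,q.round(2))
E
```

```text
3 x [0.01, 0.66, -0.18, -0.03, 0.0, -0.01] goal [ 0.515 -0.078  0.285]
19 x [0.0, -0.06, 0.04, 0.92, 0.0, 0.0] goal [ 0.488 -0.081  0.244]
8 x [0.33, 0.21, -0.08, 0.0, -0.45, -0.78] goal [0.504 0.043 0.234]
9 x [0.13, 0.55, -0.32, 0.0, -0.47, -0.81] goal [0.528 0.267 0.234]
3 x [0.0, 0.48, 0.83, 0.0, 0.0, 0.0] goal [0.528 0.267 0.119]
1 x [0.0, 0.19, 0.32, 0.0, 0.0, 0.0] goal [0.528 0.267 0.104]
1.3692380562702052e-12 [-0.77 -0.    2.29  1.84  0.89 -2.29]
1.4481082999395767e-10 [-0.3   0.53  1.25 -0.21  1.84 -0.43]
```

```bash
python3 -m inch '[[[0.01,0.66,-0.18,0,0,0,0],[0.01,0.66,-0.18,0,0,0,0],[0.01,0.66,-0.18,0,0,0,0],[0,-0.06,0.04,0.92,0,0,0],[0,-0.06,0.04,0.92,0,0,0],[0,-0.06,0.04,0.92,0,0,0],[0,-0.06,0.04,0.92,0,0,0],[0,-0.06,0.04,0.92,0,0,0]]]' >/dev/null
python3 -m inch '[[[0,-0.06,0.04,0.92,0,0,0],[0,-0.06,0.04,0.92,0,0,0],[0,-0.06,0.04,0.92,0,0,0],[0,-0.06,0.04,0.92,0,0,0],[0,-0.06,0.04,0.92,0,0,0],[0,-0.06,0.04,0.92,0,0,0],[0,-0.06,0.04,0.92,0,0,0],[0,-0.06,0.04,0.92,0,0,0]]]' >/dev/null
python3 -m inch '[[[0,-0.06,0.04,0.92,0,0,0],[0,-0.06,0.04,0.92,0,0,0],[0,-0.06,0.04,0.92,0,0,0],[0,-0.06,0.04,0.92,0,0,0],[0,-0.06,0.04,0.92,0,0,0],[0,-0.06,0.04,0.92,0,0,0],[0,0,0,0,0,0,0],[0,0,0,0,0,0,0]]]'
python3 - <<'E'
from plan import *; from ik import *
plan([((.51,.05,.25),tool(-130,-30)),((.5262,.2757,.25),tool(-79.3,-30))])
E
```

```text
clock: 12.65
position: [0.4907, -0.08, 0.2446]
tcp_rot: [0.639, 0.723, -0.195, -0.175]
force: [0.3, -0.2, -4.3]
width: 0.0145
grip_force: 54.6
8 x [0.34, 0.2, -0.08, -0.01, -0.45, -0.77] goal [0.504 0.043 0.234]
9 x [0.13, 0.55, -0.32, 0.0, -0.47, -0.81] goal [0.528 0.267 0.234]
```

```bash
python3 -m inch '[[[0.34,0.2,-0.08,0,-0.45,-0.77,0],[0.34,0.2,-0.08,0,-0.45,-0.77,0],[0.34,0.2,-0.08,0,-0.45,-0.77,0],[0.34,0.2,-0.08,0,-0.45,-0.77,0],[0.34,0.2,-0.08,0,-0.45,-0.77,0],[0.34,0.2,-0.08,0,-0.45,-0.77,0],[0.34,0.2,-0.08,0,-0.45,-0.77,0],[0.34,0.2,-0.08,0,-0.45,-0.77,0]]]' >/dev/null
python3 -m inch '[[[0.13,0.55,-0.32,0,-0.47,-0.81,0],[0.13,0.55,-0.32,0,-0.47,-0.81,0],[0.13,0.55,-0.32,0,-0.47,-0.81,0],[0.13,0.55,-0.32,0,-0.47,-0.81,0],[0.13,0.55,-0.32,0,-0.47,-0.81,0],[0.13,0.55,-0.32,0,-0.47,-0.81,0],[0.13,0.55,-0.32,0,-0.47,-0.81,0],[0.13,0.55,-0.32,0,-0.47,-0.81,0]]]' >/dev/null
python3 -m inch '[[[0.13,0.55,-0.32,0,-0.47,-0.81,0],[0,0,0,0,0,0,0],[0,0,0,0,0,0,0],[0,0,0,0,0,0,0]]]'
python3 - <<'E'
from plan import *; from ik import *
plan([((.5262,.2757,.135),tool(-79.3,-30)),((.5262,.2757,.122),tool(-79.3,-30))])
# caddy position check while held, pan contents
from top import ortho
cs=[cam('scene'),cam('side')];W=[cloud(c) for c in cs]
for c,w,n in zip(cs,W,'ab'):
    hsv=cv2.cvtColor(c['image'],cv2.COLOR_RGB2HSV)
    save(c,'q5%s.png'%n)
col,hm=ortho(.32,.70,-.36,.10,.001,data=[(w,c['image']) for w,c in zip(W,cs)])
m=(hm<-.5).astype(np.uint8);col=cv2.inpaint(col,m,3,cv2.INPAINT_TELEA);cv2.imwrite('pics/top5.png',cv2.resize(col,None,fx=1.5,fy=1.5)[:,:,::-1])
E
```

```text
clock: 14.65
position: [0.529, 0.2688, 0.2353]
tcp_rot: [-0.087, 0.962, -0.259, 0.021]
force: [0.0, -0.3, -4.2]
width: 0.0146
grip_force: 54.6
3 x [0.01, 0.47, 0.85, 0.0, -0.02, -0.01] goal [0.528 0.267 0.119]
1 x [0.0, 0.16, 0.28, 0.0, 0.0, 0.0] goal [0.528 0.267 0.106]
```

View pics/top5.png

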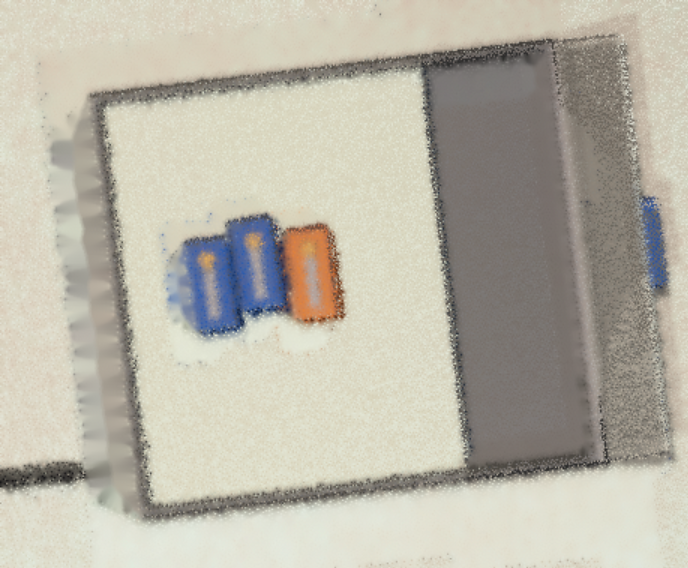

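The top view shows exactly 2 blue fobs (at (212,285) and (255,263)) and 1 orange (at (313,272)) lying side by side on the pan. Setting the caddy down.

```bash
python3 -m inch '[[[0.01,0.47,0.85,0,0,0,0],[0.01,0.47,0.85,0,0,0,0],[0.01,0.47,0.85,0,0,0,0],[0,0,0,0,0,0,0],[0,0.08,0.14,0,0,0,0],[0,0.08,0.14,0,0,0,0],[0,0,0,0,0,0,0],[0,0,0,0,0,0,0]]]'
python3 - <<'E'
from plan import *
C=cur();print(C[:3,3]+C[:3,:3]@[0,0,manip.hold_point_z])
c=cam('side');save(c,'s6.png')
E
```

```text
clock: 15.55
position: [0.5287, 0.2668, 0.1077]
tcp_rot: [-0.087, 0.962, -0.259, 0.023]
force: [2.9, -3.2, 4.9]
width: 0.0143
grip_force: 54.1
[0.52705951 0.27601401 0.12389767]
```

View pics/s6.png

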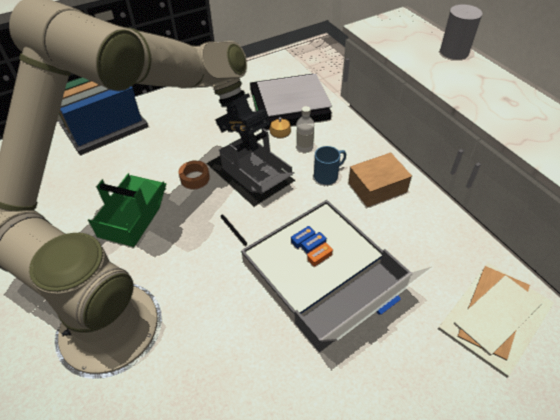

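```bash
python3 -m inch '[[[0,0,0,0,0,0,0.3],[0,0,0,0,0,0,0.5],[0,0,0,0,0,0,0.7],[0,0,0,0,0,0,0.7],[0,0,0,0,0,0,0.7],[0,-0.2,-0.5,0,0,0,0.7],[0,-0.4,-0.8,0,0,0,0.7],[0,-0.4,-0.8,0,0,0,0.7]]]'
python3 -m inch '[[[0,-0.4,-0.8,-1,0,0,0.7],[0,-0.5,-0.5,-1,0,0,0.7],[0,-0.4,-0.4,-1,0,0,0.7],[0,-0.4,-0.4,-1,0,0,0.7],[0,-1,0,-1,0,0,0.7],[0,-1,0,0,0,0,0.7],[0,-1,0,0,0,0,0.7],[0,-1,0,0,0,0,0.7]]]'
cat > meas.py <<'E'
from h import *
def fobs(c,lo,hi,zmin,zmax,reg):
    w=cloud(c);hsv=cv2.cvtColor(c['image'],cv2.COLOR_RGB2HSV)
    m=((hsv[...,0]>=lo)&(hsv[...,0]<=hi)&(hsv[...,1]>130)&(hsv[...,2]>50)&(w[...,2]>zmin)&(w[...,2]<zmax)&(w[...,0]>reg[0])&(w[...,0]<reg[1])&(w[...,1]>reg[2])&(w[...,1]<reg[3])).astype(np.uint8)
    return w,m
E
python3 - <<'E'
from meas import *
A=cam('scene');B=cam('side')
for c in(A,B):
    w=cloud(c);im=c['image'].astype(int)
    reg=(w[...,0]>.4)&(w[...,0]<.65)&(w[...,1]>.1)&(w[...,1]<.45)
    b=w[reg&(w[...,2]>.119)&(w[...,2]<.14)]
    v=cv2.fitLine(b[:,:2].astype(np.float32),cv2.DIST_HUBER,0,.001,.001).ravel();t=(b[:,:2]-v[2:])@v[:2]
    print('bar',len(b),np.degrees(np.arctan2(v[1],v[0])),v[2:]+v[:2]*(np.percentile(t,[1,99]).mean()),np.percentile(b[:,2],[50,95]))
    q=w[reg&(w[...,2]>.035)&(w[...,2]<.1)&(im.max(-1)<110)]
    print('caddy',cv2.minAreaRect((q[:,:2]*1000).astype(np.float32)))
    for nm,lo,hi in(('blue',105,130),('or',3,18)):
        w,m=fobs(c,lo,hi,.055,.12,(.33,.68,-.2,.05));p=w[m>0]
        for s in ([None]):print(nm,len(p),cv2.minAreaRect((p[:,:2]*1000).astype(np.float32)),np.percentile(p[:,2],[5,50,95]).round(3))
        k,l,st,ce=cv2.connectedComponentsWithStats(m)
        print([ (ce[i].round(),st[i,4],np.mean(w[l==i],0).round(3)) for i in range(1,k) if st[i,4]>15])
E
```

```text
clock: 16.4
position: [0.5263, 0.2743, 0.199]
tcp_rot: [-0.088, 0.962, -0.259, 0.02]
force: [0.8, 0.6, 0.4]
width: 0.0617
grip_force: 0.0
clock: 17.2
position: [0.5613, 0.0857, 0.3042]
tcp_rot: [-0.09, 0.996, -0.001, -0.002]
force: [0.5, -0.4, 0.0]
width: 0.0618
grip_force: 0.0
bar 388 10.251009 [0.52963333 0.26907078] [0.12770138 0.13349509]
caddy ((532.2376708984375, 255.489990234375), (117.930908203125, 208.85504150390625), 9.83488655090332)
blue 149 ((518.0941772460938, -55.41284942626953), (64.35240936279297, 54.7833251953125), 7.8643479347229) [0.063 0.065 0.067]
[(array([257., 242.]), np.int32(95), array([ 0.516, -0.039,  0.065])), (array([254., 253.]), np.int32(37), array([ 0.538, -0.061,  0.065]))]
or 299 ((516.3745727539062, -77.77305603027344), (60.916812896728516, 87.7924575805664), 5.6152448654174805) [0.062 0.065 0.067]
[(array([230., 258.]), np.int32(282), array([ 0.523, -0.108,  0.065]))]
bar 249 9.468113 [0.52816358 0.26667166] [0.12775824 0.13446707]
caddy ((530.2451782226562, 252.6088409423828), (118.5696792602539, 212.2510528564453), 9.931418418884277)
blue 351 ((514.7692260742188, -58.803504943847656), (70.12589263916016, 63.2507438659668), 4.685203552246094) [0.058 0.064 0.068]
[(array([308., 239.]), np.int32(351), array([ 0.512, -0.062,  0.064]))]
or 241 ((513.727783203125, -83.71095275878906), (60.537986755371094, 86.40914154052734), 5.575428009033203) [0.057 0.064 0.067]
[(array([320., 253.]), np.int32(232), array([ 0.515, -0.113,  0.063]))]
```

```bash
cat > fob.py <<'E'
from meas import *
th=np.radians(6.9);RT=np.array([[np.cos(th),np.sin(th)],[-np.sin(th),np.cos(th)]]);PM=np.array([.5058,-.0895])
def ext(p): return np.percentile(p,[2,98],axis=0)
if __name__=='__main__':
  for n in('scene','side'):
    c=cam(n);w=cloud(c);hsv=cv2.cvtColor(c['image'],cv2.COLOR_RGB2HSV)
    top=(w[...,2]>.0585)&(w[...,2]<.12)&(np.abs((w[...,:2]-PM)@RT.T)<[.13,.105]).all(-1)
    t=(w[...,:2]-PM)@RT.T
    bl=top&(hsv[...,0]>105)&(hsv[...,0]<130)&(hsv[...,1]>120);orr=top&(hsv[...,0]<18)&(hsv[...,1]>150)
    B=t[bl];
    if len(B)>20:
        k=cv2.kmeans(B[:,1:].astype(np.float32),2,None,(3,50,1e-6),5,cv2.KMEANS_PP_CENTERS)[1].ravel()
        for i in(0,1): e=ext(B[k==i]);print(n,'blue',e.round(3).tolist(),(PM+e.mean(0)@RT).round(4),(k==i).sum())
    a=top&(t[...,1]<-.005); k,l,st,ce=cv2.connectedComponentsWithStats(orr.astype(np.uint8));i=1+st[1:,4].argmax()
    e=ext(t[l==i]);print(n,'orange',e.round(3).tolist(),(PM+e.mean(0)@RT).round(4),cv2.minAreaRect((w[l==i][:,:2]*1000).astype(np.float32)))
E
python3 fob.py; python3 -c "
from plan import *
print(manip.sense()['position'])"
```

```text
scene blue [[-0.006, 0.004], [0.049, 0.029]] [ 0.5253 -0.0708] 160
scene blue [[-0.015, 0.036], [0.04, 0.06]] [ 0.5122 -0.0403] 143
scene orange [[-0.016, -0.033], [0.04, -0.007]] [ 0.5198 -0.1079] ((519.6129760742188, -107.95480346679688), (58.1151123046875, 26.523212432861328), 7.5459442138671875)
side blue [[-0.012, -0.001], [0.046, 0.024]] [ 0.5215 -0.076 ] 147
side blue [[-0.021, 0.025], [0.038, 0.06]] [ 0.5095 -0.0461] 196
side orange [[-0.022, -0.038], [0.035, -0.008]] [ 0.5154 -0.1115] ((515.52880859375, -111.07049560546875), (59.442230224609375, 32.00917053222656), 6.276205539703369)
[0.56129691 0.08709932 0.30393309]
```

```bash
python3 - <<'E'
from plan import *
plan([((.511,-.043,.12),down(7)),((.511,-.043,.044),down(7)),((.511,-.043,.11),down(7)),((.4638,-.242,.11),down(7)),((.4638,-.242,.016),down(7)),((.4638,-.242,.13),down(7)),((.523,-.073,.13),down(7))],hold=False)
E
```

```text
17 x [-0.05, -0.22, 0.27, 0.0, 0.0, 0.91] goal [ 0.511 -0.043  0.12 ]
2 x [0.0, 0.0, 0.95, 0.0, 0.0, 0.0] goal [ 0.511 -0.043  0.044]
2 x [0.0, 0.0, -0.83, 0.0, 0.0, 0.0] goal [ 0.511 -0.043  0.11 ]
6 x [-0.8, -0.3, 0.0, 0.0, 0.0, 0.0] goal [ 0.464 -0.242  0.11 ]
3 x [0.0, 0.0, 0.78, 0.0, 0.0, 0.0] goal [ 0.464 -0.242  0.016]
3 x [0.0, 0.0, -0.95, 0.0, 0.0, 0.0] goal [ 0.464 -0.242  0.13 ]
5 x [0.8, 0.4, 0.0, 0.0, 0.0, 0.0] goal [ 0.523 -0.073  0.13 ]
```

```bash

python3 -m inch '[[[-0.05,-0.22,0.27,0,0,0.91,1],[-0.05,-0.22,0.27,0,0,0.91,1],[-0.05,-0.22,0.27,0,0,0.91,1],[-0.05,-0.22,0.27,0,0,0.91,1],[-0.05,-0.22,0.27,0,0,0.91,1],[-0.05,-0.22,0.27,0,0,0.91,1],[-0.05,-0.22,0.27,0,0,0.91,1],[-0.05,-0.22,0.27,0,0,0.91,1]]]' 20 >/dev/null
python3 -m inch '[[[-0.05,-0.22,0.27,0,0,0.91,1],[-0.05,-0.22,0.27,0,0,0.91,1],[-0.05,-0.22,0.27,0,0,0.91,1],[-0.05,-0.22,0.27,0,0,0.91,1],[-0.05,-0.22,0.27,0,0,0.91,1],[-0.05,-0.22,0.27,0,0,0.91,1],[-0.05,-0.22,0.27,0,0,0.91,1],[-0.05,-0.22,0.27,0,0,0.91,1]]]' >/dev/null
python3 -m inch '[[[-0.05,-0.22,0.27,0,0,0.91,1],[0,0,0,0,0,0,1],[0,0,0,0,0,0,1]]]'
python3 - <<'E'
from plan import *
plan([((.511,-.043,.044),down(7))],hold=False)
save(cam('wrist'),'w7.png')
E
```

```text
clock: 19.3
position: [0.5128, -0.0408, 0.1214]
tcp_rot: [0.658, 0.753, -0.002, -0.001]
force: [0.1, -0.4, 0.5]
width: 0.0882
grip_force: 0.0
3 x [-0.02, -0.02, 0.65, -0.01, 0.01, 0.04] goal [ 0.511 -0.043  0.044]
```

View pics/w7.png

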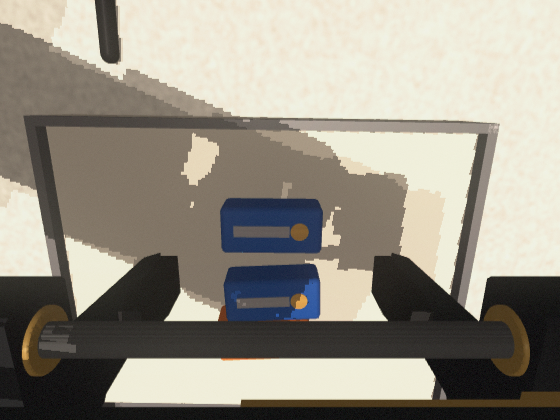

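The wrist view shows two blue fobs at (272,225) and (272,292) and the orange one behind the bar. I'll check their positions with the wrist depth map.

```bash
cat > wr.py <<'E'
from fob import *
c=cam('wrist');w=cloud(c);hsv=cv2.cvtColor(c['image'],cv2.COLOR_RGB2HSV)
for n,m in(('blue',(hsv[...,0]>105)&(hsv[...,0]<130)&(hsv[...,1]>120)),('or',(hsv[...,0]<18)&(hsv[...,1]>170))):
    m=m&(w[...,2]>.061)&(w[...,2]<.08)
    m=cv2.morphologyEx(m.astype(np.uint8),cv2.MORPH_OPEN,np.ones((5,5)))
    k,l,st,ce=cv2.connectedComponentsWithStats(m)
    for i in range(1,k):
        if st[i,4]>300: p=w[l==i];print(n,ce[i].round(),st[i,4],cv2.minAreaRect((p[:,:2]*1000).astype(np.float32)),np.median(p[:,2]).round(4))
E
python3 wr.py; python3 fob.py
```

```text
blue [270. 228.] 3472 ((509.38873291015625, -39.05347442626953), (60.81161117553711, 28.886720657348633), 7.548749923706055) 0.0665
blue [271. 297.] 3073 ((516.3804931640625, -86.44566345214844), (60.87709426879883, 29.879785537719727), 10.046476364135742) 0.0664
scene blue [[0.027, -0.01], [0.042, -0.002]] [ 0.5406 -0.0915] 25
scene blue [[0.032, 0.001], [0.041, 0.014]] [ 0.5413 -0.0779] 17
scene orange [[-0.021, -0.044], [0.036, -0.017]] [ 0.517  -0.1188] ((516.9586181640625, -119.40959930419922), (59.48283386230469, 27.075092315673828), 12.043482780456543)
side blue [[-0.02, 0.03], [0.036, 0.059]] [ 0.5083 -0.0441] 168
side blue [[-0.02, -0.014], [0.038, 0.012]] [ 0.515  -0.0897] 142
side orange [[-0.026, -0.048], [0.032, -0.017]] [ 0.5126 -0.1213] ((513.0994262695312, -120.80879211425781), (60.73196792602539, 32.12759780883789), 7.718054294586182)
```

Blue 2 has been knocked about 15 mm aside and has nudged the orange, while blue 1 is where I measured it. Picking blue 1.

```bash

python3 -m inch '[[[0.03,-0.08,0.95,0,0,0,1],[0,0,0.97,0,0,0,1],[0,0,0,0,0,0,0.5],[0,0,0,0,0,0,0.5],[0,0,0,0,0,0,0.5],[0,0,0,0,0,0,0.5],[0,0,0,0,0,0,0.5],[0,0,0,0,0,0,0.5]]]' 20
python3 -m inch '[[[0,0,-0.5,0,0,0,0.5],[0,0,-0.83,0,0,0,0.5],[0,0,-0.5,0,0,0,0.5],[0,0,0,0,0,0,0.5]]]'
python3 - <<'E'
from plan import *
plan([((.4638,-.242,.12),down(7)),((.4638,-.242,.016),down(7)),((.4638,-.242,.13),down(7)),((.516,-.087,.13),down(9)),((.516,-.087,.044),down(9)),((.516,-.087,.13),down(9)),((.583,-.228,.13),down(7)),((.583,-.228,.016),down(7))],hold=False)
E
```

```text
clock: 20.3
position: [0.5089, -0.0412, 0.0446]
tcp_rot: [0.659, 0.752, -0.002, -0.001]
force: [-0.4, -0.5, 2.1]
width: 0.0618
grip_force: 20.0
clock: 20.7
position: [0.5101, -0.0413, 0.1197]
tcp_rot: [0.659, 0.752, -0.002, 0.001]
force: [0.8, -0.0, -1.6]
width: 0.0622
grip_force: 20.0
6 x [-0.8, -0.3, 0.0, 0.0, 0.01, 0.02] goal [ 0.464 -0.242  0.12 ]
3 x [0.0, 0.0, 0.87, 0.0, 0.0, 0.0] goal [ 0.464 -0.242  0.016]
3 x [0.0, 0.0, -0.95, 0.0, 0.0, 0.0] goal [ 0.464 -0.242  0.13 ]
4 x [0.92, 0.45, 0.0, 0.0, 0.0, -0.08] goal [ 0.516 -0.087  0.13 ]
3 x [0.0, 0.0, 0.72, 0.0, 0.0, 0.0] goal [ 0.516 -0.087  0.044]
3 x [0.0, 0.0, -0.72, 0.0, 0.0, 0.0] goal [ 0.516 -0.087  0.13 ]
4 x [-0.93, 0.29, 0.0, 0.0, 0.0, 0.08] goal [ 0.583 -0.228  0.13 ]
3 x [0.0, 0.0, 0.95, 0.0, 0.0, 0.0] goal [ 0.583 -0.228  0.016]
```

```bash

python3 -m inch '[[[-0.8,-0.3,0,0,0,0,0.5],[-0.8,-0.3,0,0,0,0,0.5],[-0.8,-0.3,0,0,0,0,0.5],[-0.8,-0.3,0,0,0,0,0.5],[-0.8,-0.3,0,0,0,0,0.5],[-0.8,-0.3,0,0,0,0,0.5],[0,0,0,0,0,0,0.5],[0,0,0.9,0,0,0,0.5]]]'
python3 -m inch '[[[0,0,0.9,0,0,0,0.5],[0,0,0.7,0,0,0,0.5],[0,0,0,0,0,0,0.5],[0,0,0,0,0,0,0.5]]]'
python3 -m inch '[[[0,0,0,0,0,0,0.75],[0,0,0,0,0,0,0.85],[0,0,0,0,0,0,0.85],[0,0,-0.95,0,0,0,0.85],[0,0,-0.95,0,0,0,0.85],[0,0,-0.95,0,0,0,0.85],[0,0,0,0,0,0,1]]]'
python3 - <<'E'
from plan import *
plan([((.516,-.087,.13),down(9)),((.516,-.087,.044),down(9))],hold=False)
E
```

```text
clock: 21.5
position: [0.464, -0.2424, 0.0839]
tcp_rot: [0.66, 0.752, -0.003, 0.002]
force: [1.1, -0.1, -1.7]
width: 0.0618
grip_force: 20.0
clock: 21.9
position: [0.4624, -0.2405, 0.0183]
tcp_rot: [0.659, 0.752, -0.003, -0.001]
force: [0.6, 0.1, -0.1]
width: 0.0619
grip_force: 20.0
clock: 22.6
position: [0.4647, -0.2421, 0.1373]
tcp_rot: [0.659, 0.752, -0.003, 0.004]
force: [0.9, 0.2, -0.5]
width: 0.0808
grip_force: 0.0
4 x [0.91, 0.45, 0.04, 0.0, 0.02, -0.06] goal [ 0.516 -0.087  0.13 ]
3 x [0.0, 0.0, 0.72, 0.0, 0.0, 0.0] goal [ 0.516 -0.087  0.044]
```

```bash

python3 -m inch '[[[0.91,0.45,0.04,0,0,-0.06,1],[0.91,0.45,0.04,0,0,-0.06,1],[0.91,0.45,0.04,0,0,-0.06,1],[0.91,0.45,0.04,0,0,-0.06,1],[0,0,0,0,0,0,1],[0,0,0,0,0,0,1]]]'
python3 wr.py
python3 - <<'E'
from plan import *
plan([((.516,-.087,.044),down(9)),((.516,-.087,.13),down(9)),((.583,-.228,.13),down(7))],hold=False)
E
```

```text
clock: 23.2
position: [0.5135, -0.086, 0.1247]
tcp_rot: [0.649, 0.761, -0.003, -0.001]
force: [0.2, -0.6, -0.0]
width: 0.0882
grip_force: 0.0
blue [280. 231.] 3310 ((516.2470703125, -86.36597442626953), (60.8079833984375, 28.849365234375), 10.457618713378906) 0.0665
or [270. 275.] 3049 ((514.72705078125, -117.25723266601562), (61.11546325683594, 29.238170623779297), 9.866805076599121) 0.0665
3 x [0.0, 0.02, 0.67, -0.02, 0.01, 0.0] goal [ 0.516 -0.087  0.044]
3 x [0.0, 0.0, -0.72, 0.0, 0.0, 0.0] goal [ 0.516 -0.087  0.13 ]
4 x [-0.93, 0.29, 0.0, 0.0, 0.0, 0.08] goal [ 0.583 -0.228  0.13 ]
```

```bash

python3 -m inch '[[[0,0.03,0.9,0,0,0,1],[0,0.03,0.9,0,0,0,1],[0,0,0.2,0,0,0,1],[0,0,0,0,0,0,0.5],[0,0,0,0,0,0,0.5],[0,0,0,0,0,0,0.5],[0,0,0,0,0,0,0.5],[0,0,0,0,0,0,0.5]]]' 20
python3 -m inch '[[[0,0,-0.7,0,0,0,0.5],[0,0,-0.7,0,0,0,0.5],[0,0,-0.7,0,0,0,0.5],[-0.93,0.29,0,0,0,0.08,0.5],[-0.93,0.29,0,0,0,0.08,0.5],[-0.93,0.29,0,0,0,0.08,0.5],[-0.93,0.29,0,0,0,0.08,0.5],[0,0,0,0,0,0,0.5]]]'
python3 - <<'E'
from plan import *
plan([((.583,-.228,.018),down(7)),((.583,-.228,.13),down(7)),((.5147,-.1173,.13),down(10)),((.5147,-.1173,.044),down(10))],hold=False)
E
```

```text
clock: 24.05
position: [0.5163, -0.0867, 0.0465]
tcp_rot: [0.65, 0.76, -0.002, 0.0]
force: [-1.3, -0.5, 7.2]
width: 0.0619
grip_force: 20.0
clock: 24.85
position: [0.5841, -0.2305, 0.1292]
tcp_rot: [0.663, 0.748, -0.003, 0.0]
force: [0.7, 0.3, -0.3]
width: 0.0619
grip_force: 20.0
3 x [0.02, 0.0, 0.93, -0.01, 0.01, -0.01] goal [ 0.583 -0.228  0.018]
3 x [0.0, 0.0, -0.93, 0.0, 0.0, 0.0] goal [ 0.583 -0.228  0.13 ]
4 x [0.75, -0.32, 0.0, 0.0, 0.0, -0.12] goal [ 0.515 -0.117  0.13 ]
3 x [0.0, 0.0, 0.72, 0.0, 0.0, 0.0] goal [ 0.515 -0.117  0.044]
```

```bash

python3 -m inch '[[[0.02,0,0.93,0,0,0,0.5],[0.02,0,0.93,0,0,0,0.5],[0.02,0,0.9,0,0,0,0.5],[0,0,0,0,0,0,0.5],[0,0,0,0,0,0,0.75],[0,0,0,0,0,0,0.85],[0,0,0,0,0,0,0.85],[0,0,0,0,0,0,0.85]]]'
python3 -m inch '[[[0,0,-0.93,0,0,0,0.85],[0,0,-0.93,0,0,0,0.85],[0,0,-0.93,0,0,0,1],[0.75,-0.32,0,0,0,-0.12,1],[0.75,-0.32,0,0,0,-0.12,1],[0.75,-0.32,0,0,0,-0.12,1],[0.75,-0.32,0,0,0,-0.12,1],[0,0,0,0,0,0,1]]]'
python3 wr.py
python3 - <<'E'
from plan import *
plan([((.5147,-.1173,.047),down(10))],hold=False)
E
```

```text
clock: 25.65
position: [0.5829, -0.2248, 0.02]
tcp_rot: [0.662, 0.749, -0.002, 0.0]
force: [-0.3, 0.3, -0.4]
width: 0.075
grip_force: 0.0
clock: 26.45
position: [0.514, -0.1102, 0.1311]
tcp_rot: [0.642, 0.767, -0.003, -0.001]
force: [-0.2, -0.1, -0.1]
width: 0.0883
grip_force: 0.0
or [275. 236.] 3211 ((514.6340942382812, -117.04454040527344), (61.20314025878906, 28.927913665771484), 10.766023635864258) 0.0665
3 x [-0.04, -0.01, 0.7, -0.01, 0.01, 0.0] goal [ 0.515 -0.117  0.047]
```

```bash

python3 -m inch '[[[-0.12,-0.01,0.7,0,0,0,1],[-0.05,-0.01,0.7,0,0,0,1],[0,0,0.67,0,0,0,1],[0,0,0,0,0,0,0.5],[0,0,0,0,0,0,0.5],[0,0,0,0,0,0,0.5],[0,0,0,0,0,0,0.5],[0,0,0,0,0,0,0.5]]]' 20
python3 -m inch '[[[0,0,-0.8,0,0,0,0.5],[0,0,-0.8,0,0,0,0.5],[0,0,-0.8,0,0,0,0.5],[0,0,-0.8,0,0,0,0.5],[0,0,0,0,0,0,0.5]]]'
python3 - <<'E'
from plan import *
plan([((.5205,.3174,.18),down(10)),((.5205,.3174,.085),down(10)),((.5205,.3174,.2),down(10))],hold=False)
for n in('scene','side'):
    c=cam(n);w=cloud(c)
    reg=(w[...,0]>.4)&(w[...,0]<.65)&(w[...,1]>.1)&(w[...,1]<.45)
    b=w[reg&(w[...,2]>.119)&(w[...,2]<.14)]
    v=cv2.fitLine(b[:,:2].astype(np.float32),cv2.DIST_HUBER,0,.001,.001).ravel();t=(b[:,:2]-v[2:])@v[:2]
    print('bar',len(b),np.degrees(np.arctan2(v[1],v[0])),v[2:]+v[:2]*(np.percentile(t,[1,99]).mean()))
E
```

```text
clock: 27.3
position: [0.5163, -0.1204, 0.049]
tcp_rot: [0.643, 0.766, -0.002, 0.001]
force: [-0.5, -1.0, 7.2]
width: 0.0619
grip_force: 20.0
clock: 27.8
position: [0.5176, -0.12, 0.18]
tcp_rot: [0.643, 0.766, -0.002, 0.003]
force: [0.2, 0.3, -1.6]
width: 0.0618
grip_force: 20.0
12 x [0.9, 0.16, 0.0, 0.0, 0.01, 0.0] goal [0.52  0.317 0.18 ]
3 x [0.0, 0.0, 0.79, 0.0, 0.0, 0.0] goal [0.52  0.317 0.085]
4 x [0.0, 0.0, -0.72, 0.0, 0.0, 0.0] goal [0.52  0.317 0.2  ]
bar 384 10.010299 [0.52981797 0.26965584]
bar 73 -8.512991 [0.4850958  0.25939766]
```

```bash

python3 -m inch '[[[0.9,0.16,0,0,0,0,0.5],[0.9,0.16,0,0,0,0,0.5],[0.9,0.16,0,0,0,0,0.5],[0.9,0.16,0,0,0,0,0.5],[0.9,0.16,0,0,0,0,0.5],[0.9,0.16,0,0,0,0,0.5],[0.9,0.16,0,0,0,0,0.5],[0.9,0.16,0,0,0,0,0.5]]]' >/dev/null
python3 -m inch '[[[0.9,0.16,0,0,0,0,0.5],[0.9,0.16,0,0,0,0,0.5],[0.9,0.16,0,0,0,0,0.5],[0.9,0.16,0,0,0,0,0.5],[0,0,0,0,0,0,0.5],[0,0,0,0,0,0,0.5]]]'
python3 - <<'E'
from plan import *
plan([((.5205,.3174,.085),down(10))],hold=False)
save(cam('wrist'),'w8.png')
E
```

```text
clock: 29.3
position: [0.5163, 0.3194, 0.1726]
tcp_rot: [0.643, 0.766, -0.004, -0.001]
force: [-0.3, 0.1, -0.6]
width: 0.0617
grip_force: 20.0
3 x [-0.02, 0.04, 0.73, -0.03, 0.01, 0.0] goal [0.52  0.317 0.085]
```

View pics/w8.png

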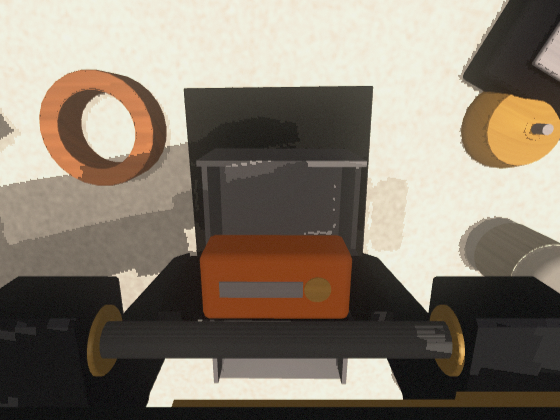

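The held orange fob (275,278) is square above the caddy's back half (walls at columns 200 and 365). I'll lower it and release.

```bash

python3 -m inch '[[[-0.05,0.09,0.73,0,0,0,0.5],[-0.02,0,0.73,0,0,0,0.5],[0,0,0.75,0,0,0,0.5],[0,0,0,0,0,0,0.5],[0,0,0,0,0,0,0.85],[0,0,0,0,0,0,0.85],[0,0,0,0,0,0,0.85],[0,0,0,0,0,0,0.85]]]'
python3 -m inch '[[[0,0,-0.95,0,0,0,0.85],[0,0,-0.95,0,0,0,0.85],[0,0,-0.95,0,0,0,0.85],[0,0,-0.95,0,0,0,0.6],[0,0,0,0,0,0,0.2],[0,0,0,0,0,0,0]]]'
python3 - <<'E'
from fob import *
from top import ortho
cs=[cam('scene'),cam('side'),cam('wrist')];W=[cloud(c) for c in cs]
for w in W: w[w[...,2]>.16]=np.nan
col,hm=ortho(.32,.72,-.40,.42,.001,data=[(w,c['image']) for w,c in zip(W,cs)])
m=(hm<-.5).astype(np.uint8);col=cv2.inpaint(col,m,3,cv2.INPAINT_TELEA);cv2.imwrite('pics/top9.png',cv2.resize(col,(800,390))[:,:,::-1])
# lid points
w=W[1];im=cs[1]['image'];hsv=cv2.cvtColor(im,cv2.COLOR_RGB2HSV)
for c,w in zip(cs[:2],W):
    t=(w[...,:2]-PM)@RT.T
    hsv=cv2.cvtColor(c['image'],cv2.COLOR_RGB2HSV)
    m=(np.abs(t[...,0])<.15)&(t[...,1]<-.202)&(t[...,1]>-.3)&(w[...,2]>.07)
    b=m&(hsv[...,0]>100)&(hsv[...,0]<130)&(hsv[...,1]>140)
    print('tab',t[b].mean(0) if b.any() else 0,w[b].mean(0) if b.any() else 0)
    q=np.c_[t[m&~b][:,1],w[m&~b][:,2]];v=cv2.fitLine(q.astype(np.float32),cv2.DIST_HUBER,0,.001,.001).ravel();print('lid ang',np.degrees(np.arctan2(v[1],v[0])),v[2:],q[:,1].max(),q[:,0].min())
E
```

```text
clock: 30.15
position: [0.521, 0.317, 0.0869]
tcp_rot: [0.643, 0.766, -0.002, -0.0]
force: [0.4, -0.7, -0.3]
width: 0.0749
grip_force: 0.0
clock: 30.75
position: [0.5214, 0.3174, 0.2385]
tcp_rot: [0.643, 0.766, -0.002, -0.001]
force: [-0.1, -0.4, -0.6]
width: 0.053
grip_force: 0.0
tab 0 0
lid ang -60.716206 [-0.2203327   0.10660341] 0.14200089695315998 -0.25194635671993143
tab [ 6.71492776e-07 -2.49633216e-01] [ 0.53579081 -0.33732513  0.13574   ]
lid ang -60.48333 [-0.23096202  0.11997768] 0.14368262440044724 -0.25530427872782113
```

View pics/top9.png

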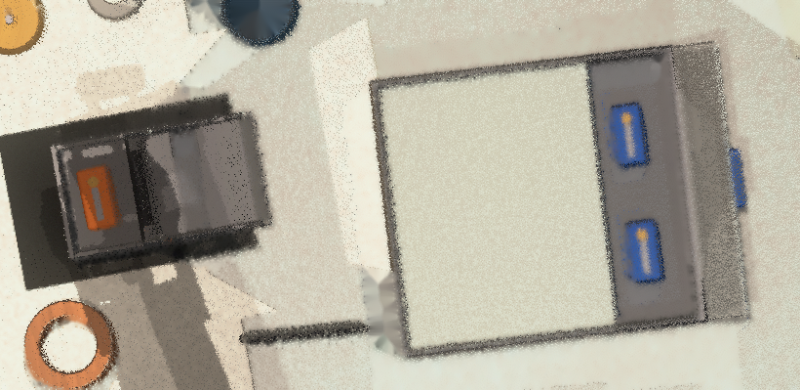

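The orange fob (98,197) lies flat in the standing caddy. Both blues (630,135) and (645,252) lie flat in the trough and the pan is empty. The lid is at about 119°, with its tab at (737,178). Now I'll shut it with closed fingers.

```bash
cat > lid.py <<'E'
from plan import *; from fob import PM,RT
def g(ty,z,tx=0): return (tuple((PM+np.array([tx,ty])@RT).tolist())+(z,),down(6.9))
E
python3 - <<'E'
from lid import *
plan([g(-.31,.235),g(-.31,.105),g(-.212,.105),g(-.186,.108),g(-.162,.094),g(-.151,.077),g(-.147,.064),g(-.147,.15)],hold=False)
E
```

```text
19 x [-0.93, -0.11, 0.0, 0.0, 0.0, 0.03] goal [ 0.543 -0.397  0.235]
4 x [0.0, 0.0, 0.81, 0.0, 0.0, 0.0] goal [ 0.543 -0.397  0.105]
3 x [0.82, 0.0, 0.0, 0.0, 0.0, 0.0] goal [ 0.531 -0.3    0.105]
1 x [0.65, 0.0, -0.08, 0.0, 0.0, 0.0] goal [ 0.528 -0.274  0.108]
1 x [0.6, 0.0, 0.35, 0.0, 0.0, 0.0] goal [ 0.525 -0.25   0.094]
1 x [0.28, 0.0, 0.43, 0.0, 0.0, 0.0] goal [ 0.524 -0.239  0.077]
1 x [0.1, 0.0, 0.32, 0.0, 0.0, 0.0] goal [ 0.523 -0.235  0.064]
3 x [0.0, 0.0, -0.72, 0.0, 0.0, 0.0] goal [ 0.523 -0.235  0.15 ]
```

```bash

python3 -m inch '[[[-0.93,-0.11,0,0,0,0.03,0],[-0.93,-0.11,0,0,0,0.03,0],[-0.93,-0.11,0,0,0,0.03,0],[-0.93,-0.11,0,0,0,0.03,0],[-0.93,-0.11,0,0,0,0.03,0],[-0.93,-0.11,0,0,0,0.03,0],[-0.93,-0.11,0,0,0,0.03,0],[-0.93,-0.11,0,0,0,0.03,0]]]' >/dev/null
python3 -m inch '[[[-0.93,-0.11,0,0,0,0.03,0],[-0.93,-0.11,0,0,0,0.03,0],[-0.93,-0.11,0,0,0,0.03,0],[-0.93,-0.11,0,0,0,0.03,0],[-0.93,-0.11,0,0,0,0.03,0],[-0.93,-0.11,0,0,0,0.03,0],[-0.93,-0.11,0,0,0,0.03,0],[-0.93,-0.11,0,0,0,0.03,0]]]' >/dev/null
python3 -m inch '[[[-0.93,-0.11,0,0,0,0.03,0],[-0.93,-0.11,0,0,0,0.03,0],[-0.93,-0.11,0,0,0,0.03,0],[0,0,0,0,0,0,0],[0,0,0,0,0,0,0]]]'
python3 - <<'E'
from lid import *
plan([g(-.31,.235),g(-.31,.105)],hold=False)
E
```

```text
clock: 33.0
position: [0.5406, -0.3941, 0.2383]
tcp_rot: [0.666, 0.746, -0.002, -0.002]
force: [-0.0, 0.6, -0.2]
width: 0.0004
grip_force: 0.0
1 x [-0.08, 0.05, 0.08, -0.06, 0.0, -0.07] goal [ 0.543 -0.397  0.235]
4 x [0.0, 0.0, 0.81, 0.0, 0.0, 0.0] goal [ 0.543 -0.397  0.105]
```

```bash

python3 -m inch '[[[-0.08,0.05,0.08,0,0,0,0],[0,0,0.81,0,0,0,0],[0,0,0.81,0,0,0,0],[0,0,0.81,0,0,0,0],[0,0,0.81,0,0,0,0],[0,0,0,0,0,0,0]]]'
python3 -m inch '[[[0.4,0,0,0,0,0,0],[0.4,0,0,0,0,0,0],[0.4,0,0,0,0,0,0],[0.4,0,0,0,0,0,0],[0.4,0,0,0,0,0,0],[0.45,0,0,0,0,0,0],[0.32,0,-0.04,0,0,0,0],[0.33,0,-0.04,0,0,0,0]]]'
python3 - <<'E'
from lid import *
plan([g(-.186,.108),g(-.162,.094),g(-.151,.077),g(-.147,.064)],hold=False)
E
```

```text
clock: 33.6
position: [0.5416, -0.3947, 0.1026]
tcp_rot: [0.665, 0.747, -0.002, -0.005]
force: [0.0, 0.1, 0.1]
width: 0.0005
grip_force: 0.0
clock: 34.4
position: [0.529, -0.2735, 0.1114]
tcp_rot: [0.666, 0.746, -0.003, 0.0]
force: [-0.1, -1.8, -0.4]
width: 0.0009
grip_force: 0.6
1 x [-0.01, -0.02, 0.08, -0.04, 0.04, -0.06] goal [ 0.528 -0.274  0.108]
1 x [0.6, 0.0, 0.35, 0.0, 0.0, 0.0] goal [ 0.525 -0.25   0.094]
1 x [0.28, 0.0, 0.43, 0.0, 0.0, 0.0] goal [ 0.524 -0.239  0.077]
1 x [0.1, 0.0, 0.32, 0.0, 0.0, 0.0] goal [ 0.523 -0.235  0.064]
```

Working: 1.8 N of contact, as expected for the hinge.

```bash

python3 -m inch '[[[0.3,0,0.21,0,0,0,0],[0.3,0,0.22,0,0,0,0],[0.14,0,0.22,0,0,0,0],[0.14,0,0.21,0,0,0,0],[0.05,0,0.14,0,0,0,0],[0.05,0,0.12,0,0,0,0],[0,0,0.05,0,0,0,0],[0,0,0,0,0,0,0]]]'
python3 -c "
from lid import *
plan([g(-.147,.064)],hold=False)"
```

```text
clock: 35.2
position: [0.524, -0.2363, 0.0666]
tcp_rot: [0.666, 0.746, -0.003, 0.0]
force: [-15.1, 4.0, 34.7]
width: 0.0009
grip_force: 17.2
1 x [0.02, -0.01, 0.07, -0.05, 0.04, -0.06] goal [ 0.523 -0.235  0.064]
```

Pressed down firmly onto the stop (35 N at the fingertips). I'll back off and check.

```bash

python3 -m inch '[[[0,0,-0.3,0,0,0,0],[0,0,-0.7,0,0,0,0],[0,0,-0.9,0,0,0,0],[0,0,-0.9,0,0,0,0],[0.5,0,-0.9,0,0,0,0],[0.9,0,-0.3,0,0,0,0],[0.9,0,0,0,0,0,0],[0,0,0,0,0,0,0]]]'
python3 - <<'E'
from fob import *
from top import ortho
cs=[cam('scene'),cam('side')];W=[cloud(c) for c in cs]
for c,w,n in zip(cs,W,'ab'):
    t=(w[...,:2]-PM)@RT.T;hsv=cv2.cvtColor(c['image'],cv2.COLOR_RGB2HSV)
    m=(np.abs(t[...,0])<.12)&(t[...,1]<-.12)&(t[...,1]>-.185)&(w[...,2]>.045)&(w[...,2]<.1)
    b=(np.abs(t[...,0])<.04)&(t[...,1]<-.09)&(t[...,1]>-.14)&(w[...,2]>.07)&(w[...,2]<.12)&(hsv[...,0]>100)&(hsv[...,0]<130)&(hsv[...,1]>120)
    q=np.c_[t[m][:,1],w[m][:,2]];v=cv2.fitLine(q.astype(np.float32),cv2.DIST_HUBER,0,.001,.001).ravel()
    print(n,m.sum(),'slope deg',np.degrees(np.arctan(v[1]/v[0])),'z med',np.median(w[m][:,2]),'tab',b.sum(),np.percentile(w[b][:,2],95) if b.any() else '')
cv2.imwrite('pics/f10.png',np.hstack([cs[0]['image'][60:400,60:450],cs[1]['image'][60:400,160:550]])[:,:,::-1])
E
```

```text
clock: 36.0
position: [0.5141, -0.1405, 0.2234]
tcp_rot: [0.665, 0.747, -0.002, -0.001]
force: [0.0, -0.1, -0.3]
width: 0.0004
grip_force: 0.0
a 3639 slope deg -0.03517953 z med 0.06564241700913023 tab 77 0.0793636695437548
b 2605 slope deg 0.36785784 z med 0.0652882241474148 tab 114 0.07993263318864162
```

View pics/f10.png

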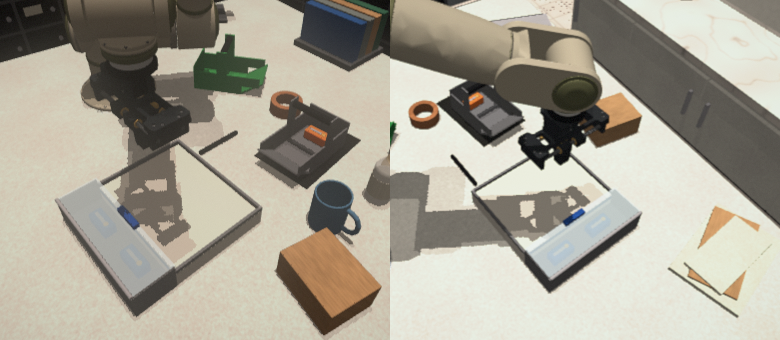

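The lid is shut flat: tab top at 79 mm, slope about 0°. Both blues show under it at (100,222) and (133,262), and the orange at (315,132) is in the standing caddy. Handing in.

```bash
python3 -c "
from cell import manip
print(manip.finish_job())"
```

```text
the job is handed in; nothing more can be done
None
```

The job is handed in at about 36 s: both blue fobs are in the trough with its lid shut flat, and the one orange fob is in the caddy, which stands upright about 8 mm off the middle of its mat.

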